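Clear the bottle off the bath taps and shut both levers to the stop

TASK

The bath taps were left open and a frosted glass bottle stands in the way of one lever: first stand the bottle upright in the empty end of the stainless shelf, setting it down rather than dropping it. Then shut the hot tap (the robot's right) and after it the cold tap, pushing each lever round through its quarter turn until it meets its end stop and leaning on it there for half a second with about a kilo and a half of push, never more than two and a half kilos on a lever. Let everything go and leave the other things where they are.

Things in the scene. Friction and masses are not known exactly. Their poses are not given: they have to be found in the camera images.
- bottle_mid (a point): centre, 75 mm above the foot, of the frosted glass bottle: 60 mm across up to 94 mm, narrowing to 113 mm, then a ribbed white cap 33 mm across from 120 to 150 mm (its middle 60 mm above this point). 0.2 to 0.4 kg. It stands on the deck in the path of one tap's lever (either tap). z is its upright axis.
- shelf_bay (a point): middle of the empty end of the stainless suction shelf, on its tray, 60 mm above the deck; x along the shelf, y to the tiled upstand behind. Tray free from x -75 to +85 mm and y -60 to +60 mm, with a wire rail 35 mm high at its front (y -60) and end (x +85). The upstand, face at y +80 mm, is 208 mm high above the deck.
- hot_axis (a point): on the upright turning axis of the hot tap (the robot's right (-y), 100 mm from the spout), at lever height, 74 mm above the deck. Axes are the bath filler's: x along the spout to the tub, y to the robot's left. Round hub 36 mm across, up to 92 mm high. The spout between the taps is up to 118 mm high.
- hot_tip (a point): end knob (17 mm across) of the hot lever (joint hot_lever: 0 at the shut stop; not measured), 82.5 mm from its axis: chrome bar 12 x 12 mm, 68 to 80 mm above the deck, flat-sided 25 to 70 mm from the axis. Open, it points about at the robot (filler -x); shuts by a quarter turn until it points outward (filler -y), anticlockwise from above. Its stop comes up to 9 degrees either side of that (splined on): feel for it. Drag 0.3 N m; springs 2 to 3 degrees when leaned on.
- cold_axis (a point): on the upright turning axis of the cold tap (the robot's left (+y), 100 mm from the spout), at lever height, 74 mm above the deck. Axes are the bath filler's: x along the spout to the tub, y to the robot's left. Round hub 36 mm across, up to 92 mm high. The spout between the taps is up to 118 mm high.
- cold_tip (a point): end knob (17 mm across) of the cold lever (joint cold_lever: 0 at the shut stop; not measured), 82.5 mm from its axis: chrome bar 12 x 12 mm, 68 to 80 mm above the deck, flat-sided 25 to 70 mm from the axis. Open, it points about at the robot (filler -x); shuts by a quarter turn until it points outward (filler +y), clockwise from above. Its stop comes up to 9 degrees either side of that (splined on): feel for it. Drag 0.4 N m; springs 2 to 3 degrees when leaned on.
- nailbrush: bystander, leave alone: wooden nail brush, 88 x 38 x 38 mm, lying beside one of the taps (the one without the bottle); it is lower than the levers and stays. Origin at the centre of its underside.
- soap_saver: bystander, leave alone: slatted wooden soap saver, 80 x 100 x 19 mm, on the robot's side of the spout. Origin at the centre of its underside.
- soap: bystander, leave alone: cream bar of soap, 50 x 75 x 22 mm, on the soap saver (its top 41 mm above the deck). Origin at the centre of its underside.
- scrubber: bystander, leave alone: grey hard-silicone body scrubber, round, 72 mm across, 46 mm high with its loop, in the middle of the shelf. Origin at the centre of its underside.
- mirror: bystander, leave alone: small chrome mirror on a foot, disc 108 mm across, 146 mm high, at the shelf's end next to the robot. Origin at the centre of its underside.
- pump_bottle: bystander, leave alone: white pump dispenser, 72 mm across, 172 mm high, on the deck to the robot's right. Origin at the centre of its underside.
- salt_jar: bystander, leave alone: squat jar, 72 mm across, 90 mm high, on the deck to the robot's right. Origin at the centre of its underside.

How it is judged (in metres and radians):
On the way, in this order (a step that is already met when the one before it is completed fails the run):
1. the bottle stands upright in the empty end of the shelf, let go and still (x of bottle_mid in the frame of shelf_bay between -0.06 and 0.06 m and y of bottle_mid in the frame of shelf_bay between -0.036 and 0.036 m and z of bottle_mid in the frame of shelf_bay between 0.068 and 0.083 m and angle between bottle_mid's own z axis and vertical below 0.1 rad and linear speed of bottle below 0.02 m/s and contact force between the fingers and bottle below 0.1 N), for 0.2 s.
2. the hot tap's lever is at its end stop and pushed there with more than 10 N (value of joint hot_lever below 0.04 rad and contact force between the fingers and hot_lever above 10 N), for 0.3 s.
3. the cold tap's lever is at its end stop and pushed there with more than 10 N (value of joint cold_lever below 0.04 rad and contact force between the fingers and cold_lever above 10 N), for 0.3 s.
At the end, for the whole second after the job is handed in: Both levers within 0.04 rad of their shut stops, and the bottle standing upright (within 0.1 rad) and still on the tray in the shelf's empty end (its middle within 60 mm along and 36 mm across of the bay's middle), everything let go (all of step 1 and value of joint each of hot_lever, cold_lever below 0.04 rad); the robot touches nothing.
It fails at once if a lever is pushed or loaded with more than 25 N (hot) (contact force between anything else and hot_lever above 25 N).
It fails at once if a lever is pushed or loaded with more than 25 N (cold) (contact force between anything else and cold_lever above 25 N).
It fails at once if the bottle is dropped or knocked: it moves faster than 0.3 m/s while not held (linear speed of bottle above 0.3 m/s and contact force between the fingers and bottle below 0.05 N).
It fails at once if the bottle is tipped beyond 0.7 rad (angle between bottle_mid's own z axis and vertical above 0.7 rad).
It fails at once if a bystander is moved by more than 20 mm (distance of any of nailbrush, soap_saver, soap, scrubber, mirror, pump_bottle, salt_jar from where it was at the start of the episode above 0.02 m).
It also fails if it takes over 70 s, if anything falls off the work surface, if the arm or the gripper's body presses on something with over 40 N, if the wrist force passes 120 N, or if a joint passes its speed limit or range.

ROBOT

A 6-joint arm with a two-finger parallel gripper is mounted at the origin on the work surface. World frame = base frame: x ahead of the robot, y to its left, z up, the work surface at z = 0. Lengths are in mm, angles in rad, forces in N, time in s.
With the tool pointing down it reaches from about 375 to 925 mm from the base axis. Payload 5.7 kg.
Tool frame: the origin (TCP) lies between the finger pads; the fingertips stand ctrl.tip_extent ahead of it and the grasp point (between the pads) is the TCP (ctrl.tip_extent is the distance from the TCP to the fingertips, in mm); z points along the fingers, y is the direction in which the jaws open and shut (so a half turn about z gives the same grasp; the last joint's range is limited). The gripper opens to 85 mm and grips with 20 to 120 N. Pads are 22 mm wide; open, the fingers measure 114 mm over their backs; the gripper's body (76 mm by 85 mm) begins 54 mm behind the grasp point. The pads swing forward as they close: fully open they stand 13 mm farther back than shut.
Start: joints at [-1.41, 0.359, 1.51, -0, 1.272, -0.115], TCP at [163.376, -577.299, 250.267] pointing down, gripper open.
Joint ranges: [-2.97, 2.97], [-1.01, 2.36], [0.21, 2.38], [-0.96, 4.11], [0.2, 2.71], [-2.98, 2.98]. Speed limits (rad/s): [2.39, 2.39, 3.14, 3.14, 3.14, 3.14].

INTERFACE

Orientations are given as a unit quaternion [w, x, y, z].
In Python, from cell import ctrl, eyes, hand_in gives the robot as it stands. The module is installed in compiled form; this text tells all that it offers.
- The arm moves only by the tool apply_moves, never from a script. Its argument "commands" is a list of rows, each a list of 3 entries, a list of its own where there are three numbers: the closure, from 0 (fully open) to 1 (shut), then the shift along the world's x, y, z scaled (see below), then the turn about the world's z scaled (see below). In form: [[claw, [dx, dy, dz], turn], ...]. A call has 1 to 20 rows; each row shifts and turns the commanded pose from where the row before left it; what a row does not reach is not made up. The controller multiplies each number of a shift by 0.1 m and each number of a turn by 5 degrees. A row lasts 1/10 s, in which the tool goes at most 50 mm and 8.59 degrees, less where a joint would pass 70% of its speed; a pose out of reach is approached as far as the arm can. A call with a number of a shift or a turn outside -1 to 1 is refused whole. A call with a gripper value outside its range is refused whole. The fingers move at their own pace and stop on an object; "squeeze" is the grip in N (left out, the last holds). Time passes only in rows, so rows that do not move let the fingers close. It gives the time, the measured TCP pose, the force and the opening at its end, in the units of the state.
- ctrl.get_state(): the state, without advancing time (a new reading comes with each control period).
- eyes.grab_frame(name): name is "scene" or "side" or "wrist"; returns (picture, depth): 480x640x3 uint8, red, green, blue; 480x640 float32, mm along the optical axis (not along the pixel's ray), 0 where there is no reading.
- eyes.get_calibration(name): a dict with "fx", "fy", "cx", "cy" (pixels), "rvec" (rotation vector, rad) and "tvec" (3), from world to camera coordinates, as OpenCV has them. Camera axes: x right, y down, z forward; pixel columns grow to the right and rows downward; lengths in mm; the calibration is good to about 2 mm. A picture is of the moment at which its call begins: read the wrist's pose just before it. get_calibration takes no time and is no camera call; for the wrist camera it gives the pose at the moment of the call.
- hand_in(): hands the job in, once; it reports no verdict.
Trained networks look in the newest picture that a camera, given by its name, has taken for a name from the list of things; names that differ only in an ending like _2 or _b are one class to them, and where a whole thing is asked for, a point or a joint stands for the part that bears it (a point fixed in the world has none). Each returns a list of dicts, best first, with "score" (0 to 1); they miss things now and then, are a little off and sometimes report something else, mostly with a low value. They report only what shows in the picture. A call takes as long as a camera call.
- eyes.cut_out(name, camera): "pixels" (480x640 bool, what is visible of it) and "centre" ([column, row] in pixels, amid what is visible of it).
- eyes.pinpoint(name, camera): "centre" ([column, row] in pixels: a listed point, or the origin of a listed thing).
The state is a dict: "t": time; "qpos": joint angles; "joint_velocities": joint speeds; "tau": joint torques, N m; "tool_pos": TCP position; "orientation": TCP orientation; "force": force on the tool from outside, world axes, zero at the start; "moment": the same for the moment, N m; "width": finger opening in mm.
Only numpy, scipy, OpenCV 4.12 (cv2) and the standard library are available. Lean on these libraries where they do the work, as an engineer would, in place of code of your own. Each camera call takes 0.05 s, during which the arm holds its last target.

## Working session

There is one attempt and no reset: what is moved stays moved. The work goes in short steps, Python scripts to look and compute and a tool call to move; the robot and the scene stay as the last step left them, time stands still between calls to the robot, and variables do not carry over. Pictures are saved under pics/ and viewed, and the job is handed in when it is done.

Besides the shell and the picture viewer there is one more tool, called after "Request:" as name([rows], argument=value, ...), one row to a line, values as JSON. apply_moves: Moves the arm, as the interface text tells. Its arguments: {"type":"object","properties":{"commands":{"type":"array","items":{"type":"array"}},"squeeze":{"type":"number"}},"required":["commands"]}

```bash
mkdir -p pics
cat > h.py <<'E'
import numpy as np, cv2
from cell import ctrl, eyes, hand_in
def P(n):
    c=eyes.get_calibration(n); R=cv2.Rodrigues(np.array(c['rvec'],float))[0]; return c,R,np.array(c['tvec'],float).ravel()
def ray(n,px):
    c,R,t=P(n); d=R.T@np.array([(px[0]-c['cx'])/c['fx'],(px[1]-c['cy'])/c['fy'],1.]); o=-R.T@t; return o,d
def atz(n,px,z):
    o,d=ray(n,px); return o+d*(z-o[2])/d[2]
def cloud(n,D):
    c,R,t=P(n); v,u=np.mgrid[:480,:640]; X=np.stack([(u-c['cx'])/c['fx']*D,(v-c['cy'])/c['fy']*D,D],-1); return (X-t)@R
def proj(n,p):
    c,R,t=P(n); q=R@np.array(p,float)+t; return c['fx']*q[0]/q[2]+c['cx'],c['fy']*q[1]/q[2]+c['cy']
def tri(a,b):
    (o1,d1),(o2,d2)=a,b; A=np.stack([d1,-d2],1); s=np.linalg.lstsq(A,o2-o1,rcond=None)[0]
    p,q=o1+d1*s[0],o2+d2*s[1]; return (p+q)/2,np.linalg.norm(p-q)
def save(im,f): cv2.imwrite('pics/'+f,im[:,:,::-1])
E
python3 - <<'E'
from h import *
print(ctrl.get_state(), ctrl.tip_extent)
names="bottle_mid shelf_bay hot_axis hot_tip cold_axis cold_tip nailbrush soap_saver soap scrubber mirror pump_bottle salt_jar".split()
ray_={}
for cam in ("scene","side"):
    im,D=eyes.grab_frame(cam); save(im,cam+'0.png'); np.save(cam+'0.npy',D)
    print(cam,np.round(-P(cam)[1].T@P(cam)[2]))
    for n in names:
        r=eyes.pinpoint(n,cam)
        if r:
            ray_.setdefault(n,[]).append(ray(cam,r[0]['centre'])); print(n,[(np.round(x['centre']),round(x['score'],2)) for x in r[:2]])
for n,r in ray_.items():
    if len(r)==2: p,e=tri(*r); print(n,np.round(p,1),round(e,1))
E
```

```text
{'t': 0.0, 'qpos': array([-1.41010311e+00,  3.59514916e-01,  1.51145267e+00, -1.23812780e-06,
        1.27243914e+00, -1.15135026e-01]), 'joint_velocities': array([-0.00049931, -0.00114307, -0.00071317,  0.00118025, -0.00035639,
       -0.00062259]), 'tau': array([-9.01794992e-04, -5.27622056e+01, -2.78620434e+01,  1.47135518e-05,
        1.33195566e-02,  1.80504929e-05]), 'tool_pos': array([ 163.2761336 , -576.69714392,  249.43991651]), 'orientation': array([-9.06782749e-04,  9.90504479e-01,  1.37477465e-01, -2.12509652e-05]), 'force': array([-0.17429618, -0.2731996 ,  0.28059561]), 'moment': array([-0.07419765, -0.00892035, -0.02568953]), 'width': 85.25810237481552} 19.0
scene [1362.  405.  822.]
bottle_mid [(array([204., 221.]), 0.57)]
shelf_bay [(array([497., 318.]), 0.78), (array([200., 220.]), 0.73)]
hot_axis [(array([116., 267.]), 0.55)]
hot_tip [(array([206., 220.]), 0.59), (array([248., 219.]), 0.48)]
cold_tip [(array([341., 249.]), 0.47)]
nailbrush [(array([362., 297.]), 0.7), (array([296., 229.]), 0.16)]
soap_saver [(array([301., 236.]), 0.8)]
soap [(array([295., 228.]), 0
[... 384 characters left out ...]
rray([268., 286.]), 0.85)]
soap_saver [(array([371., 259.]), 0.68)]
soap [(array([372., 254.]), 0.69)]
scrubber [(array([186., 388.]), 0.85), (array([372., 252.]), 0.53)]
mirror [(array([231., 422.]), 0.82)]
pump_bottle [(array([409., 168.]), 0.62)]
salt_jar [(array([376., 150.]), 0.62), (array([372., 253.]), 0.52)]
bottle_mid [ 529.8 -267.3   83.4] 3.7
shelf_bay [541.3 392.4  63.2] 10.3
hot_tip [ 504.4 -250.3   40.4] 78.1
cold_tip [484.2  51.6  73. ] 6.7
nailbrush [522.6 115.4  -5.5] 3.1
soap_saver [396.1 -94.5   4.6] 5.6
soap [ 396.6 -104.    21. ] 7.5
scrubber [426.2 395.7  54.2] 11.2
mirror [313.6 390.5  62.9] 6.8
pump_bottle [ 522.6 -407.5    5.6] 5.5
salt_jar [ 657.2 -429.1  -15.6] 3.4
```

View pics/scene0.png

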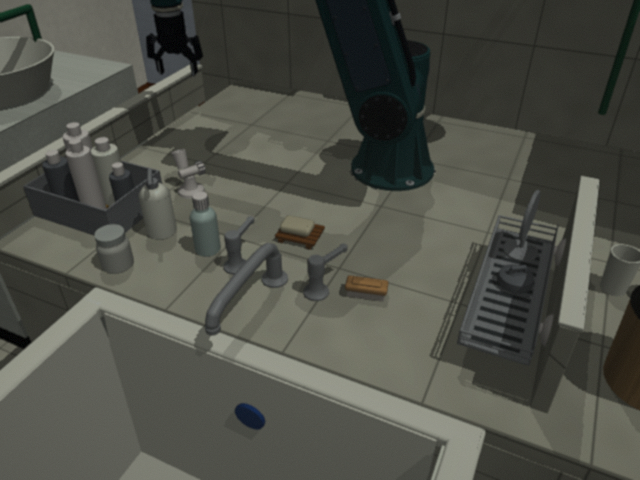

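View pics/side0.png

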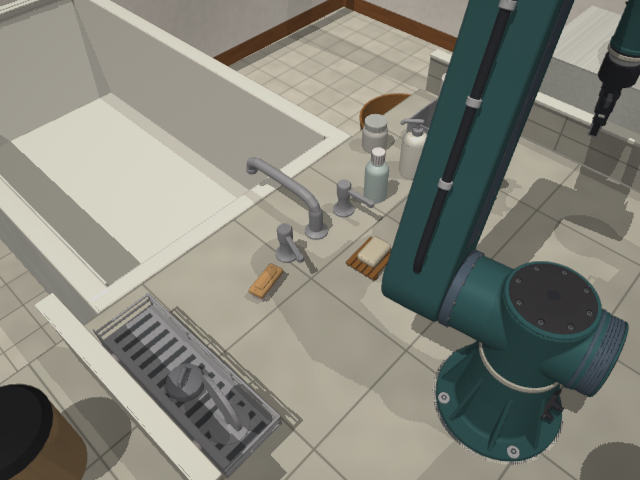

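Scene view: the bottle is at (204,225), beside the hot lever, with the hot hub at about (233,240). The cold hub is at (316,270). The shelf is at right, with its empty end at (500,325), near the tub. I'll build a height map next.

```bash
python3 - <<'E'
from h import *
pts=[]
for cam in("scene","side"):
    D=np.load(cam+'0.npy'); X=cloud(cam,D)[D>0]; pts.append(X)
A=np.concatenate(pts)
# top-down map 1px=1.25mm, x 300..760, y -460..480 ; col = y left.. 
m=(A[:,0]>250)&(A[:,0]<720)&(A[:,1]>-470)&(A[:,1]<500)&(A[:,2]>-20)&(A[:,2]<260)
A=A[m]; A=A[np.argsort(A[:,2])]
s=1.25
H=np.zeros((int(470/s),int(970/s)),np.uint8)
H[np.clip(((720-A[:,0])/s).astype(int),0,H.shape[0]-1),np.clip(((500-A[:,1])/s).astype(int),0,H.shape[1]-1)]=np.clip(A[:,2]+20,1,255)
cv2.imwrite('pics/hm.png',cv2.applyColorMap(H,cv2.COLORMAP_TURBO))
for k,P0 in zip(("scene","side"),pts):
    b=(abs(P0[:,0]-530)<50)&(abs(P0[:,1]+267)<50)
    c=P0[b]
    for z0,z1 in((15,90),(122,140),(143,165)):
        q=c[(c[:,2]>z0)&(c[:,2]<z1)]
        if len(q): print(k,z0,len(q),q.min(0).round(),q.max(0).round(),q.mean(0).round(1))
    for nm,cx,cy in(("hot",560,-190),("cold",560,30)):
        q=P0[(abs(P0[:,0]-cx)<110)&(abs(P0[:,1]-cy)<60)]
        for z0,z1 in((64,78),(78,87),(87,97)):
            r=q[(q[:,2]>z0)&(q[:,2]<z1)]
            if len(r): print(k,nm,z0,len(r),r.min(0).round(),r.max(0).round(),np.median(r,0).round(1))
for n in("hot_tip","cold_tip"):
  for cam in("scene","side"): print(n,cam,[np.round(atz(cam,x['centre'],74),1) for x in eyes.pinpoint(n,cam)])
E
python3 - <<'E'
import cv2
a=cv2.imread('pics/side0.png')[140:310,220:430];cv2.imwrite('pics/sz.png',cv2.resize(a,None,fx=3.5,fy=3.5,interpolation=2))
a=cv2.imread('pics/scene0.png')[170:320,180:400];cv2.imwrite('pics/cz.png',cv2.resize(a,None,fx=3.5,fy=3.5,interpolation=2))
E
```

```text
scene 15 709 [ 507. -295.   15.] [ 561. -239.   90.] [ 545.3 -256.3   53.1]
scene 122 108 [ 515. -284.  123.] [ 546. -252.  140.] [ 536.7 -262.7  131.4]
scene 143 135 [ 510. -287.  143.] [ 546. -253.  153.] [ 530.6 -267.8  148.6]
scene hot 64 200 [ 469. -250.   64.] [ 574. -158.   78.] [ 541.  -175.6   72. ]
scene hot 78 187 [ 464. -250.   78.] [ 574. -158.   87.] [ 527.1 -178.4   80.9]
scene hot 87 183 [ 510. -250.   87.] [ 574. -159.   97.] [ 551.3 -181.9   90.9]
scene cold 64 167 [480.   6.  64.] [575.  59.  78.] [552.2  38.8  72.2]
scene cold 78 184 [473.   5.  78.] [576.  58.  87.] [520.7  38.2  80.8]
scene cold 87 156 [541.   7.  87.] [576.  40.  95.] [559.6  23.7  90.9]
side 15 497 [ 497. -287.   15.] [ 555. -237.   90.] [ 515.1 -251.8   53. ]
side 122 75 [ 512. -278.  122.] [ 541. -251.  140.] [ 521.5 -260.7  131.1]
side 143 122 [ 510. -284.  143.] [ 544. -251.  153.] [ 527.1 -267.3  149.1]
side hot 64 182 [ 464. -250.   64.] [ 565. -156.   78.] [ 521.4 -174.9   73.1]
side hot 78 176 [ 465. -250.   78.] [ 564. -156.   87.] [ 517.3 -178.3   81.4]
side hot 87 163 [ 504. -250.   87.] [ 572. -159.   97.] [ 547.7 -181.3   91.1]
side cold 64 101 [471.   8.  64.] [567.  59.  78.] [523.5  39.6  73.6]
side cold 78 175 [471.  12.  78.] [573.  58.  87.] [516.5  39.3  80.8]
side cold 87 138 [539.   6.  87.] [573.  41.  96.] [555.8  24.2  91.1]
hot_tip scene [array([ 516.3, -272.4,   74. ]), array([ 469.6, -187.4,   74. ])]
hot_tip side [array([ 467.6, -174.2,   74. ]), array([ 534.3, -270. ,   74. ])]
cold_tip scene [array([483.5,  48.3,  74. ])]
cold_tip side [array([482.8,  55.9,  74. ])]
```

View pics/hm.png

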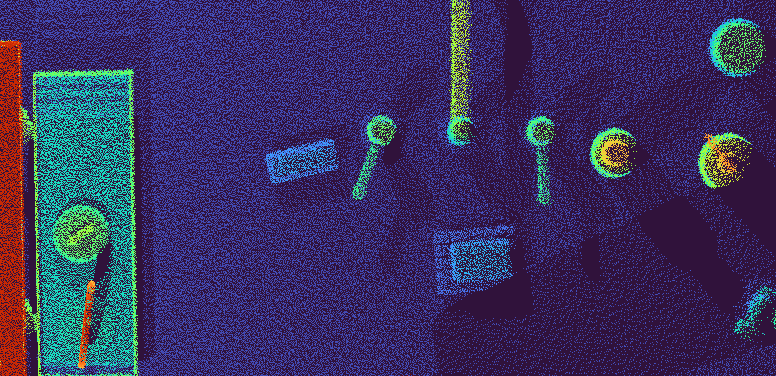

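View pics/sz.png

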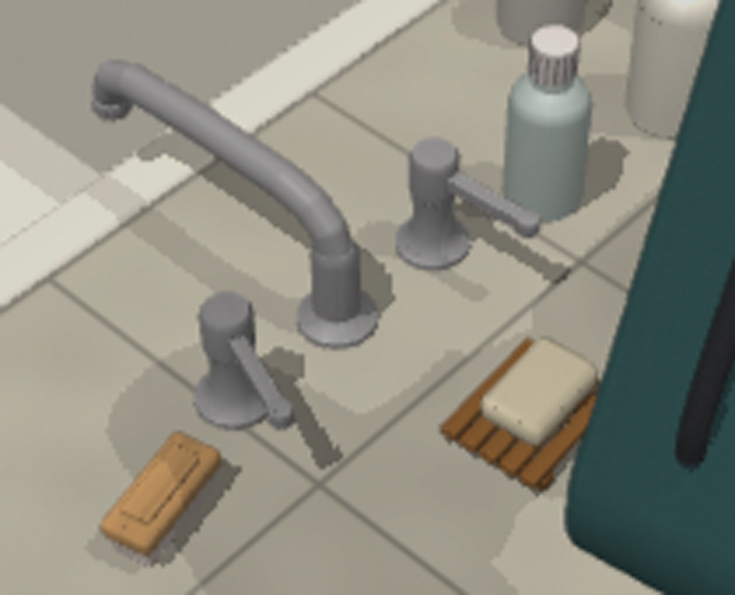

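View pics/cz.png

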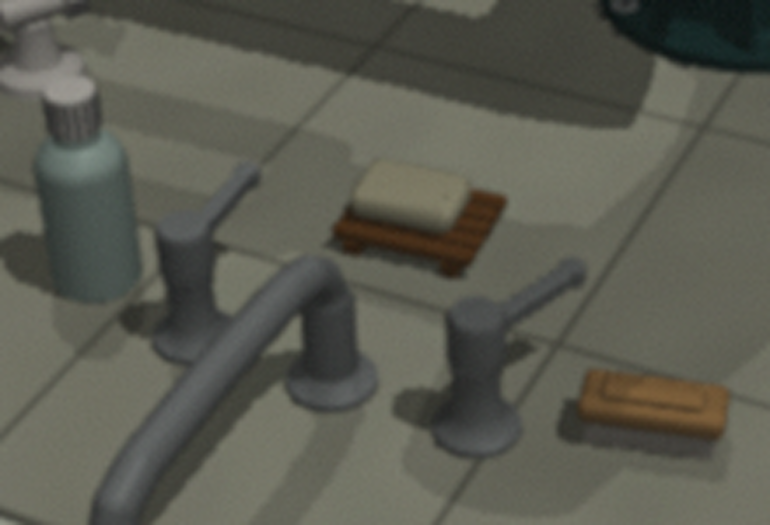

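Run:
```python
from h import *
A=np.concatenate([cloud(c,np.load(c+'0.npy'))[np.load(c+'0.npy')>0] for c in("scene","side")])
m=(A[:,2]>60)&(A[:,2]<600)&(A[:,1]<-300)&(A[:,1]>-800)&(A[:,0]>100)&(A[:,0]<800);B=A[m]
for x in range(100,800,100):
    print(x,[int(B[(B[:,0]//100*100==x)&(B[:,1]//100*100==y)][:,2].max(initial=0)) for y in range(-800,-300,100)])
from scipy.optimize import least_squares
def circ(q,r=None):
    f=lambda p:np.hypot(q[:,0]-p[0],q[:,1]-p[1])-r
    s=least_squares(f,q[:,:2].mean(0),loss='soft_l1',f_scale=1.);return s.x.round(1),np.abs(s.fun).mean().round(2),len(q)
def sel(x,y,r,z0,z1): return A[(np.hypot(A[:,0]-x,A[:,1]-y)<r)&(A[:,2]>z0)&(A[:,2]<z1)]
print('bottle',circ(sel(528,-268,45,15,88),30),circ(sel(528,-268,30,122,144),16.5))
q=sel(528,-268,30,146,155);print((q.min(0)+q.max(0))/2)
for nm,y in(("hot",-176),("cold",24)):
    q=sel(557,y,26,84,88); print(nm,circ(sel(557,y,24,82,88),18))
    q=sel(557,y,26,89,96); print(((q.min(0)+q.max(0))/2).round(1))
    L=sel(530,y+5,90,76,84);L=L[(np.hypot(L[:,0]-557,L[:,1]-y)>25)&(L[:,0]<545)&(abs(L[:,1]-y)<55)]
    d=cv2.fitLine(L[:,:2].astype(np.float32),cv2.DIST_HUBER,0,.01,.01).ravel();print('lever',d.round(3),L[:,0].min())
# shelf: tray
T=A[(A[:,1]>320)&(A[:,1]<470)&(A[:,0]>470)&(A[:,0]<660)]
q=T[(T[:,2]>55)&(T[:,2]<65)];print('tray',q.min(0).round(),q.max(0).round())
q=T[(T[:,2]>80)&(T[:,2]<110)];print('rail',q.min(0).round(),q.max(0).round(),np.percentile(T[:,2],[1,50,99]))
e=q[q[:,1]<345];d=cv2.fitLine(e[:,:2].astype(np.float32),cv2.DIST_HUBER,0,.01,.01).ravel();print('front rail',d)
e=q[q[:,0]>620];d=cv2.fitLine(e[:,:2].astype(np.float32),cv2.DIST_HUBER,0,.01,.01).ravel();print('end rail',d)
U=A[(A[:,1]>460)&(A[:,1]<490)&(A[:,0]>400)&(A[:,0]<650)&(A[:,2]>130)&(A[:,2]<200)];print('upst',len(U),np.polyfit(U[:,0],U[:,1],1))
```

```text
100 [134, 439, 529, 314, 0]
200 [134, 497, 496, 103, 0]
300 [133, 88, 100, 109, 0]
400 [200, 203, 183, 129, 128]
500 [147, 220, 225, 175, 174]
600 [134, 94, 91, 96, 95]
700 [133, 0, 0, 0, 0]
bottle (array([ 527.7, -271.3]), np.float64(1.52), 1169) (array([ 528.3, -270.5]), np.float64(1.46), 232)
[ 527.77510884 -268.813752    149.56969972]
hot (array([ 554.5, -178.5]), np.float64(1.71), 76)
[ 556.3 -176.8   92.5]
lever [ 9.98000e-01  6.30000e-02  4.97718e+02 -1.77839e+02] 463.7151529001559
cold (array([556.4,  21.8]), np.float64(1.55), 86)
[558.3  23.5  92.4]
lever [ 9.3900e-01 -3.4400e-01  5.0259e+02  4.3437e+01] 471.2100490616163
tray [470. 334.  55.] [633. 458.  65.]
rail [470. 331.  80.] [634. 470. 110.] [ -2.76812251  59.72533715 106.39292078]
front rail [9.9980891e-01 1.9550005e-02 5.5597113e+02 3.3545343e+02]
end rail [ 2.2148542e-02 -9.9975467e-01  6.2782983e+02  3.9674225e+02]
upst 357 [1.73301194e-02 4.65037188e+02]
```

Request:
apply_moves([
  [0, [0.33, 0.28, 0], 1],
  [0, [0.33, 0.28, 0], 1],
  [0, [0.33, 0.28, 0], 1],
  [0, [0.33, 0.28, 0], 1],
  [0, [0.33, 0.28, 0], 1],
  [0, [0.33, 0.28, 0], 1],
  [0, [0.33, 0.28, 0], 1],
  [0, [0.33, 0.28, 0], 1],
  [0, [0.33, 0.28, 0], 1],
  [0, [0.33, 0.28, 0], 1],
  [0, [0.33, 0.28, 0], 1],
  [0, [0, 0, 0], 1],
  [0, [0, 0, 0], 1],
  [0, [0, 0, 0], 1],
  [0, [0, 0, 0], 1],
], squeeze=40)

```text
t: 3.1
tool_pos: [526.6, -269.1, 250.3]
orientation: [-0.0, 0.701, 0.713, -0.0]
force: [0.7, 0.3, -0.5]
width: 85.7
```

Run:
```python
from h import *
im,D=eyes.grab_frame("wrist"); save(im,'w1.png')
print(ctrl.get_state()['tool_pos'])
X=cloud("wrist",D)[D>0]
q=X[(X[:,2]>146)&(X[:,2]<155)&(np.hypot(X[:,0]-528,X[:,1]+269)<28)];print(len(q),q.min(0),q.max(0))
print([ (x['centre'],x['score'],atz("wrist",x['centre'],75)) for x in eyes.pinpoint("bottle_mid","wrist")])
for n in("hot_tip","cold_tip","hot_axis","cold_axis"): print(n,[(np.round(x['centre']),round(x['score'],2),atz("wrist",x['centre'],74).round(1)) for x in eyes.pinpoint(n,"wrist")])
```

```text
[ 526.47246487 -269.15880058  250.24755557]
1893 [ 512.53421092 -285.65347226  146.01284041] [ 545.25799191 -253.38820199  151.13501721]
[]
hot_tip [(array([257., 108.]), 0.89, array([ 474.5, -182.3,   74. ])), (array([434., 338.]), 0.45, array([ 631.8, -382. ,   74. ]))]
cold_tip []
hot_axis []
cold_axis []
```

View pics/w1.png

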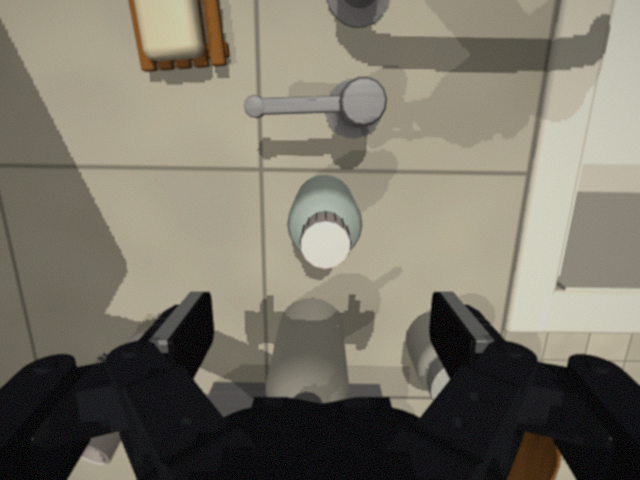

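The wrist view has the cap at (325,243), between the fingers. The hot lever knob is at (256,106). I'll descend and grip the cap.

Request:
apply_moves([
  [0, [0.02, 0, -0.2], 0],
  [0, [0, 0, -0.25], 0],
  [0, [0, 0, -0.25], 0],
  [0, [0, 0, -0.25], 0],
  [0, [0, 0, -0.19], 0],
  [0, [0, 0, 0], 0],
  [0.3, [0, 0, 0], 0],
  [0.5, [0, 0, 0], 0],
  [0.6, [0, 0, 0], 0],
  [0.8, [0, 0, 0], 0],
  [1, [0, 0, 0], 0],
  [1, [0, 0, 0], 0],
  [1, [0, 0, 0], 0],
  [1, [0, 0, 0], 0],
  [1, [0, 0, 0], 0],
], squeeze=40)

```text
t: 4.9
tool_pos: [529.0, -269.7, 137.6]
orientation: [0.001, 0.702, 0.712, 0.0]
force: [-0.7, 1.1, 5.5]
width: 32.1
```

Request:
apply_moves([
  [1, [0, 0, 0.05], 0],
  [1, [0, 0, 0.1], 0],
  [1, [0, 0, 0.2], 0],
  [1, [0, 0, 0.25], 0],
  [1, [0, 0, 0.25], 0],
  [1, [0, 0, 0.25], 0],
  [1, [0, 0, 0.2], 0],
  [1, [0, 0, 0], 0],
  [1, [0, 0, 0], 0],
], squeeze=50)

```text
t: 5.8
tool_pos: [528.2, -269.1, 266.2]
orientation: [0.0, 0.702, 0.712, -0.0]
force: [0.4, 0.7, -4.0]
width: 31.6
```

Run:
```python
from h import *
im,D=eyes.grab_frame("scene"); save(im[60:320,100:420],'s2.png')
im,D=eyes.grab_frame("wrist"); save(im,'w2.png')
```

```text
(no output)
```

View pics/s2.png

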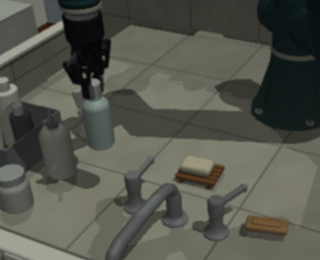

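Request:
apply_moves([
  [1, [0, 0.1, 0.2], 0],
  [1, [0, 0.2, 0.2], 0],
  [1, [0, 0.3, 0.2], 0],
  [1, [0, 0.4, 0], 0],
  [1, [0, 0.4, 0], 0],
  [1, [0.02, 0.4, 0], 0],
  [1, [0.02, 0.4, 0], 0],
  [1, [0.02, 0.4, 0], 0],
  [1, [0.02, 0.4, 0], 0],
  [1, [0.02, 0.4, 0], 0],
  [1, [0.02, 0.4, 0], 0],
  [1, [0.02, 0.4, 0], 0],
  [1, [0.02, 0.4, 0], 0],
  [1, [0.02, 0.4, 0], 0],
  [1, [0.02, 0.4, 0], 0],
  [1, [0, 0.4, 0], 0],
  [1, [0, 0.4, 0], 0],
  [1, [0, 0.3, 0], 0],
  [1, [0, 0.13, 0], 0],
  [1, [0, 0, 0], 0],
])

```text
t: 7.9
tool_pos: [547.5, 395.0, 324.2]
orientation: [-0.001, 0.701, 0.713, -0.001]
force: [0.1, -1.2, -3.8]
width: 31.5
```

Run:
```python
from h import *
for c in("scene","side"):
    im,D=eyes.grab_frame(c); save(im,c+'3.png')
    print(c,[(np.round(x['centre']),round(x['score'],2)) for x in eyes.pinpoint("bottle_mid",c)],[(np.round(x['centre']),round(x['score'],2)) for x in eyes.pinpoint("shelf_bay",c)])
    print(proj(c,[543,395,60]))
print(ctrl.get_state()['tool_pos'],ctrl.get_state()['force'])
```

```text
scene [(array([522., 234.]), 0.66)] [(array([496., 318.]), 0.84)]
(np.float64(500.8976957250513), np.float64(321.50293541728684))
side [(array([119., 283.]), 0.74)] [(array([150., 346.]), 0.71), (array([188., 387.]), 0.17)]
(np.float64(152.05353025425947), np.float64(346.2200702991238))
[548.59494253 392.23859652 326.34691893] [ 1.04944877 -0.48227909 -4.78788218]
```

View pics/scene3.png

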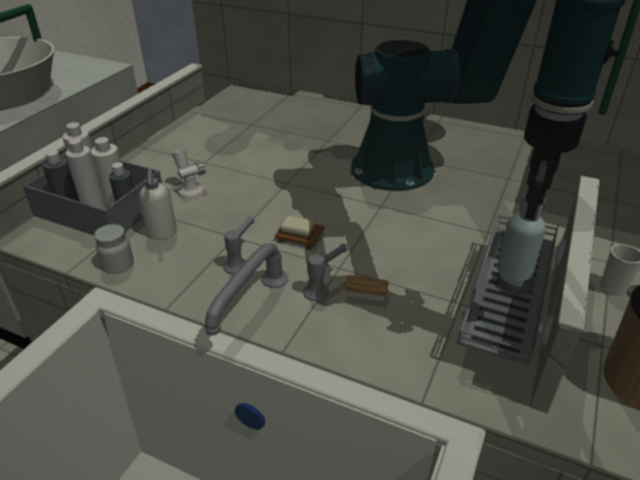

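View pics/side3.png

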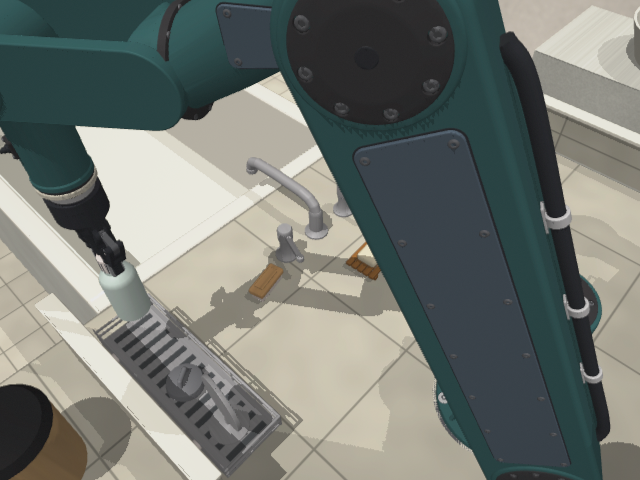

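The bottle hangs upright above the empty bay, at (522,250) in the scene view. I'll lower it, slowing near the tray.

Request:
apply_moves([
  [1, [0, 0, -0.1], 0],
  [1, [0, 0, -0.2], 0],
  [1, [0, 0, -0.25], 0],
  [1, [0, 0, -0.25], 0],
  [1, [0, 0, -0.2], 0],
  [1, [0, 0, -0.1], 0],
  [1, [0, 0, -0.06], 0],
  [1, [0, 0, -0.03], 0],
  [1, [0, 0, -0.02], 0],
  [1, [0, 0, 0], 0],
  [1, [0, 0, 0], 0],
])

```text
t: 9.3
tool_pos: [548.8, 393.9, 206.1]
orientation: [0.0, 0.702, 0.712, 0.001]
force: [0.0, 0.6, -3.1]
width: 31.8
```

Request:
apply_moves([
  [1, [0, 0, -0.02], 0],
  [1, [0, 0, -0.02], 0],
  [1, [0, 0, -0.02], 0],
  [1, [0, 0, -0.01], 0],
  [1, [0, 0, 0], 0],
  [1, [0, 0, 0], 0],
])

```text
t: 9.9
tool_pos: [548.4, 393.7, 198.2]
orientation: [-0.0, 0.702, 0.712, -0.0]
force: [0.1, 0.3, -3.8]
width: 31.9
```

Request:
apply_moves([
  [1, [0, 0, -0.01], 0],
  [1, [0, 0, 0], 0],
  [1, [0, 0, 0], 0],
])

```text
t: 10.2
tool_pos: [548.5, 393.9, 197.7]
orientation: [-0.0, 0.702, 0.712, 0.0]
force: [-0.6, -0.4, -0.1]
width: 31.7
```

Touching down: the load has gone to about 0. One more half millimetre, then a gentle release.

Request:
apply_moves([
  [1, [0, 0, -0.005], 0],
  [1, [0, 0, 0], 0],
  [0.6, [0, 0, 0], 0],
  [0.55, [0, 0, 0], 0],
  [0.5, [0, 0, 0], 0],
  [0.4, [0, 0, 0], 0],
  [0.2, [0, 0, 0], 0],
  [0, [0, 0, 0], 0],
  [0, [0, 0, 0], 0],
  [0, [0, 0, 0], 0],
  [0, [0, 0, 0], 0],
  [0, [0, 0, 0], 0],
], squeeze=20)

```text
t: 11.4
tool_pos: [548.4, 393.7, 196.8]
orientation: [-0.0, 0.702, 0.712, -0.0]
force: [-0.5, 0.2, 0.8]
width: 85.6
```

Request:
apply_moves([
  [0, [0, 0, 0.05], 0],
  [0, [0, 0, 0.2], 0],
  [0, [0, 0, 0.4], 0],
  [0, [0, 0, 0.4], 0],
  [0, [0, 0, 0.3], 0],
  [0, [0, 0, 0], 0],
])

```text
t: 12.0
tool_pos: [550.7, 395.1, 338.2]
orientation: [0.001, 0.702, 0.712, 0.005]
force: [0.3, 1.1, 0.3]
width: 85.5
```

Run:
```python
from h import *
A=[]
for c in("scene","side"):
    im,D=eyes.grab_frame(c); save(im,c+'4.png'); A.append(cloud(c,D)[D>0])
A=np.concatenate(A)
for z0,z1 in((75,150),(182,203),(206,216)):
    q=A[(np.hypot(A[:,0]-548,A[:,1]-394)<40)&(A[:,2]>z0)&(A[:,2]<z1)];print(z0,len(q),((q.min(0)+q.max(0))/2).round(1),q.max(0)-q.min(0))
print(ctrl.get_state()['tool_pos'],ctrl.get_state()['force'])
```

```text
75 1892 [548.8 393.3 112.5] [65.80678266 60.57323523 74.82808088]
182 353 [548.1 393.4 192.5] [37.25709931 35.17802351 20.95270492]
206 470 [547.9 393.5 209.6] [34.00681981 32.72165868  7.07100443]
[548.62874044 393.85550769 332.85616427] [-1.18276586  0.31282399 -0.24783051]
```

View pics/scene4.png

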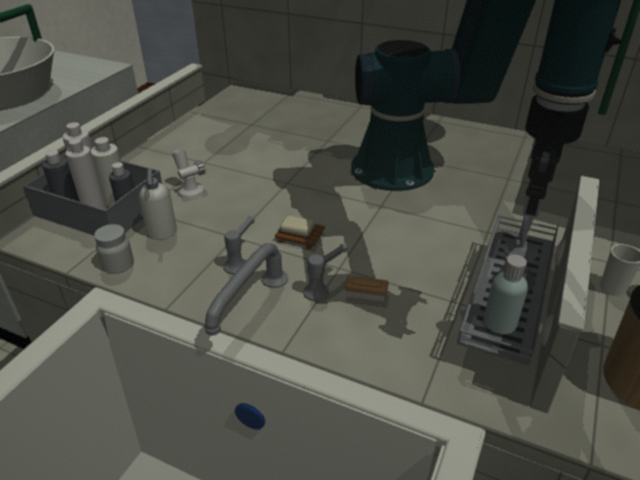

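The bottle stands upright in the bay: body centre (549,393), cap (548,393). Next is the hot tap. I'll close the fingers on the way and approach from the +y side of the lever.

Request:
apply_moves([
  [0.5, [0, -0.2, 0], 0],
  [1, [0, -0.4, 0], 0],
  [1, [-0.04, -0.44, 0], 0],
  [1, [-0.04, -0.44, 0], 0],
  [1, [-0.04, -0.44, 0], 0],
  [1, [-0.04, -0.44, -0.13], 0],
  [1, [-0.04, -0.44, -0.2], 0],
  [1, [-0.04, -0.44, -0.2], 0],
  [1, [-0.04, -0.44, -0.2], 0.2],
  [1, [-0.04, -0.44, -0.2], 0.2],
  [1, [-0.04, -0.44, -0.2], 0.2],
  [1, [-0.04, -0.44, -0.2], 0.2],
  [1, [-0.04, -0.4, 0], 0],
  [1, [0, -0.03, 0], 0],
  [1, [0, 0, 0], 0],
  [1, [0, 0, 0], 0],
])

```text
t: 13.7
tool_pos: [503.4, -148.4, 198.2]
orientation: [-0.001, 0.677, 0.736, -0.0]
force: [0.1, -0.0, 0.6]
width: -0.0
```

Run:
```python
from h import *
print(ctrl.get_state()['tool_pos'],ctrl.get_state()['force'],ctrl.get_state()['orientation'])
im,D=eyes.grab_frame("wrist"); save(im,'w5.png')
for n in("hot_tip","cold_tip"): print(n,[(np.round(x['centre']),round(x['score'],2),atz("wrist",x['centre'],74).round(1)) for x in eyes.pinpoint(n,"wrist")])
A=cloud("wrist",D)[D>0]
q=A[(A[:,2]>90)&(A[:,2]<96)&(np.hypot(A[:,0]-557,A[:,1]+176)<30)];print(len(q),((q.min(0)+q.max(0))/2).round(1),np.ptp(q,0))
L=A[(A[:,2]>77)&(A[:,2]<82)&(A[:,0]<535)&(A[:,0]>484)&(abs(A[:,1]+178)<20)];print(len(L),cv2.fitLine(L[:,:2].astype(np.float32),cv2.DIST_HUBER,0,.01,.01).ravel(),np.median(L,0))
```

```text
[ 503.41424954 -148.44944819  198.20274453] [ 0.11145401 -0.03152422  0.62116453] [-9.88314481e-04  6.76952124e-01  7.36026378e-01 -1.24101722e-04]
hot_tip [(array([280., 274.]), 0.63, array([ 475.8, -180.8,   74. ]))]
cold_tip []
1463 [ 556.1 -176.1   91.8] [31.70519682 31.92572714  3.57834699]
895 [ 9.9949306e-01  3.1838018e-02  5.0989249e+02 -1.7648587e+02] [ 511.57537885 -176.58532861   79.54661377]
```

View pics/w5.png

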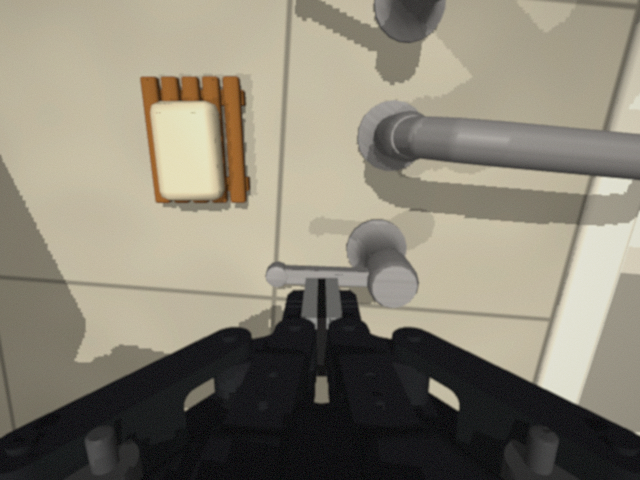

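The wrist view shows the closed fingers beside the hot lever on its +y side. The hub is at (392,280) and the knob at (277,273). Descending.

Request:
apply_moves([
  [1, [0.02, 0, -0.25], 0],
  [1, [0, 0, -0.25], 0],
  [1, [0, 0, -0.25], 0],
  [1, [0, 0, -0.25], 0],
  [1, [0, 0, -0.15], 0],
  [1, [0, 0, -0.07], 0],
  [1, [0, 0, 0], 0],
  [1, [0, 0, 0], 0],
], squeeze=60)

```text
t: 14.65
tool_pos: [507.0, -149.1, 77.4]
orientation: [0.0, 0.677, 0.736, 0.0]
force: [-0.1, 0.2, 0.7]
width: 0.2
```

Run:
```python
import numpy as np
ax=np.array([556.3,-176.2]); off=17.; r=50
prev=None
for th in range(178,282,4):
    a=np.radians(th); u=np.array([np.cos(a),np.sin(a)]); t=np.array([-np.sin(a),np.cos(a)])
    p=ax+r*u-off*t
    print(th,p.round(1), None if prev is None else ((p-prev)/100).round(3)); prev=p
```

```text
178 [ 506.9 -157.5] None
182 [ 505.7 -161. ] [-0.012 -0.035]
186 [ 504.8 -164.5] [-0.009 -0.036]
190 [ 504.1 -168.1] [-0.007 -0.036]
194 [ 503.7 -171.8] [-0.004 -0.037]
198 [ 503.5 -175.5] [-0.002 -0.037]
202 [ 503.6 -179.2] [ 0.001 -0.037]
206 [ 503.9 -182.8] [ 0.003 -0.037]
210 [ 504.5 -186.5] [ 0.006 -0.036]
214 [ 505.3 -190.1] [ 0.008 -0.036]
218 [ 506.4 -193.6] [ 0.011 -0.035]
222 [ 507.8 -197. ] [ 0.013 -0.034]
226 [ 509.3 -200.4] [ 0.016 -0.033]
230 [ 511.1 -203.6] [ 0.018 -0.032]
234 [ 513.2 -206.7] [ 0.02  -0.031]
238 [ 515.4 -209.6] [ 0.022 -0.029]
242 [ 517.8 -212.4] [ 0.024 -0.028]
246 [ 520.4 -215. ] [ 0.026 -0.026]
250 [ 523.2 -217.4] [ 0.028 -0.024]
254 [ 526.2 -219.6] [ 0.03  -0.022]
258 [ 529.3 -221.6] [ 0.031 -0.02 ]
262 [ 532.5 -223.3] [ 0.032 -0.018]
266 [ 535.9 -224.9] [ 0.033 -0.015]
270 [ 539.3 -226.2] [ 0.034 -0.013]
274 [ 542.8 -227.3] [ 0.035 -0.011]
278 [ 546.4 -228.1] [ 0.036 -0.008]
```

Request:
apply_moves([
  [1, [0, -0.05, 0], 0],
  [1, [-0.01, -0.04, 0], 0],
  [1, [-0.01, -0.02, 0], 0],
  [1, [0, -0.02, 0], 0],
  [1, [0, -0.02, 0], 0],
  [1, [0, 0, 0], 0],
])

```text
t: 15.25
tool_pos: [504.1, -163.9, 76.9]
orientation: [-0.001, 0.677, 0.736, 0.0]
force: [-0.6, 4.8, 3.4]
width: 0.3
```

Request:
apply_moves([
  [1, [-0.003, -0.018, 0], 0.4],
  [1, [-0.003, -0.018, 0], 0.4],
  [1, [-0.002, -0.018, 0], 0.4],
  [1, [-0.002, -0.018, 0], 0.4],
  [1, [-0.001, -0.018, 0], 0.4],
  [1, [-0.001, -0.018, 0], 0.4],
  [1, [0, -0.018, 0], 0.4],
  [1, [0.001, -0.018, 0], 0.4],
])

```text
t: 16.05
tool_pos: [502.0, -177.5, 76.6]
orientation: [-0.002, 0.567, 0.824, 0.0]
force: [-2.6, 4.5, 3.4]
width: 0.0
```

Request:
apply_moves([
  [1, [0.005, -0.03, 0], 0.7],
  [1, [0.004, -0.036, 0], 0.8],
  [1, [0.006, -0.036, 0], 0.8],
  [1, [0.008, -0.036, 0], 0.8],
  [1, [0.011, -0.035, 0], 0.8],
  [1, [0.013, -0.034, 0], 0.8],
  [1, [0.016, -0.033, 0], 0.8],
  [1, [0.018, -0.032, 0], 0.8],
  [1, [0.02, -0.031, 0], 0.8],
  [1, [0, 0, 0], 0],
])

```text
t: 17.05
tool_pos: [511.6, -208.4, 76.3]
orientation: [-0.002, 0.289, 0.957, 0.0]
force: [-3.9, 1.2, 3.8]
width: 0.0
```

Request:
apply_moves([
  [1, [0.022, -0.029, 0], 0.8],
  [1, [0.024, -0.028, 0], 0.8],
  [1, [0.026, -0.026, 0], 0.8],
  [1, [0.028, -0.024, 0], 0.8],
  [1, [0.015, -0.012, 0], 0.4],
  [1, [0.015, -0.011, 0], 0.4],
  [1, [0, 0, 0], 0],
])

```text
t: 17.75
tool_pos: [524.7, -221.7, 76.3]
orientation: [-0.002, 0.12, 0.993, 0.0]
force: [-4.8, 1.2, 3.1]
width: -0.0
```

Request:
apply_moves([
  [1, [0.016, -0.01, 0], 0.4],
  [1, [0.016, -0.01, 0], 0.4],
  [1, [0.016, -0.009, 0], 0.4],
  [1, [0.008, -0.004, 0], 0.2],
  [1, [0.008, -0.004, 0], 0.2],
  [1, [0, 0, 0], 0],
])

```text
t: 18.35
tool_pos: [531.0, -225.5, 76.3]
orientation: [-0.002, 0.05, 0.999, 0.0]
force: [-5.4, -0.3, 2.5]
width: 0.2
```

Request:
apply_moves([
  [1, [0.009, -0.003, 0], 0.2],
  [1, [0.009, -0.003, 0], 0.2],
  [1, [0.009, -0.003, 0], 0],
  [1, [0, 0, 0], 0],
])

```text
t: 18.75
tool_pos: [533.1, -226.4, 76.3]
orientation: [-0.002, 0.033, 0.999, 0.0]
force: [-6.7, -0.8, 3.8]
width: 0.0
```

Request:
apply_moves([
  [1, [0.009, -0.003, 0], 0],
  [1, [0.009, -0.003, 0], 0.2],
  [1, [0, 0, 0], 0],
])

```text
t: 19.05
tool_pos: [533.6, -226.7, 76.2]
orientation: [-0.004, 0.024, 1.0, 0.0]
force: [-10.2, -0.4, 6.9]
width: 0.0
```

The stop has been met: the force rises while the travel stalls. I'll lean in gently.

Request:
apply_moves([
  [1, [0.008, 0, 0], 0],
  [1, [0.004, 0, 0], 0],
  [1, [0, 0, 0], 0],
])

```text
t: 19.35
tool_pos: [534.0, -226.7, 76.2]
orientation: [-0.004, 0.024, 1.0, 0.0]
force: [-12.9, -2.1, 8.0]
width: 0.2
```

Request:
apply_moves([
  [1, [0.008, 0, 0], 0],
  [1, [0.004, 0, 0], 0],
  [1, [0, 0, 0], 0],
  [1, [0, 0, 0], 0],
])

```text
t: 19.75
tool_pos: [534.4, -226.8, 76.1]
orientation: [-0.005, 0.024, 1.0, 0.0]
force: [-14.7, -2.4, 9.7]
width: -0.1
```

Request:
apply_moves([
  [1, [0, 0, 0], 0],
  [1, [0.003, 0, 0], 0],
  [1, [0, 0, 0], 0],
  [1, [0, 0, 0], 0],
  [1, [0, 0, 0], 0],
  [1, [0, 0, 0], 0],
])

```text
t: 20.35
tool_pos: [534.5, -226.8, 76.2]
orientation: [-0.005, 0.024, 1.0, 0.0]
force: [-15.4, -2.7, 10.2]
width: 0.3
```

Request:
apply_moves([
  [1, [-0.02, 0, 0], 0],
  [1, [-0.03, 0, 0], 0],
  [1, [-0.05, 0, 0], 0],
  [1, [-0.1, 0, 0], 0],
  [1, [-0.15, 0, 0], 0],
  [1, [0, 0, 0], 0],
])

```text
t: 20.95
tool_pos: [503.1, -226.8, 76.5]
orientation: [-0.001, 0.024, 1.0, 0.0]
force: [-0.3, 0.2, -0.2]
width: -0.0
```

Request:
apply_moves([
  [1, [0, 0, 0.2], 0],
  [1, [0, 0, 0.4], -1],
  [1, [0, 0, 0.4], -1],
  [1, [0, 0, 0.25], -1],
  [1, [0, 0.1, 0], -1],
  [1, [0, 0.2, 0], -1],
  [1, [0, 0.2, 0], -1],
  [1, [0, 0.2, 0], -1],
  [1, [0, 0.2, 0], -1],
  [1, [0, 0.2, 0], -1],
  [1, [0, 0.2, 0], -1],
  [1, [0, 0.2, 0], -1],
  [1, [0, 0.2, 0], -1],
  [1, [0, 0.2, 0], -1],
  [1, [0, 0, 0], -1],
  [1, [0, 0, 0], -1],
  [1, [0, 0, 0], -1],
  [1, [0, 0, 0], -1],
  [1, [0, 0, 0], -1],
  [1, [0, 0, 0], -1],
])

```text
t: 22.95
tool_pos: [505.8, -37.2, 202.0]
orientation: [0.001, 0.754, 0.657, 0.0]
force: [0.1, 0.5, 0.3]
width: -0.1
```

Run:
```python
from h import *
s=ctrl.get_state();print(s['tool_pos'],s['orientation'])
A=[]
for c in("scene","side","wrist"):
    im,D=eyes.grab_frame(c); save(im,c+'6.png'); X=cloud(c,D)[D>0]
    for nm,ax in(("hot",(556.3,-176.2)),("cold",(557.5,23.7))):
        d=np.hypot(X[:,0]-ax[0],X[:,1]-ax[1]);L=X[(X[:,2]>76)&(X[:,2]<83)&(d>26)&(d<78)]
        L=L[(L[:,1]<-190) if nm=='hot' else (L[:,1]>15)]
        if len(L)>20:
            l=cv2.fitLine(L[:,:2].astype(np.float32),cv2.DIST_HUBER,0,.01,.01).ravel();print(c,nm,len(L),l.round(3),np.degrees(np.arctan2(l[1],l[0])).round(1))
q=X[(X[:,2]>90)&(X[:,2]<96)&(np.hypot(X[:,0]-557,X[:,1]-23)<30)];print(len(q),((q.min(0)+q.max(0))/2).round(1),np.ptp(q,0))
```

```text
[505.84615562 -37.22709112 202.0376567 ] [5.76833935e-04 7.54286569e-01 6.56544903e-01 4.79377487e-04]
scene hot 93 [ 1.10000e-01  9.94000e-01  5.49932e+02 -2.26969e+02] 83.7
scene cold 105 [ 9.33000e-01 -3.59000e-01  5.09071e+02  4.12870e+01] -21.0
side hot 45 [ 3.60000e-02  9.99000e-01  5.48861e+02 -2.19231e+02] 88.0
side cold 95 [ 9.45000e-01 -3.26000e-01  5.02006e+02  4.33810e+01] -19.0
wrist cold 1559 [ 9.40000e-01 -3.40000e-01  5.08221e+02  4.04770e+01] -19.9
1530 [556.1  23.2  91.4] [31.42892069 30.65449262  2.8596122 ]
```

View pics/scene6.png

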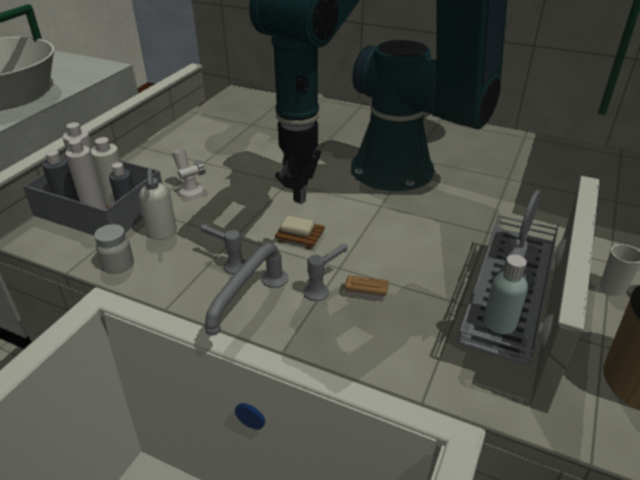

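View pics/wrist6.png

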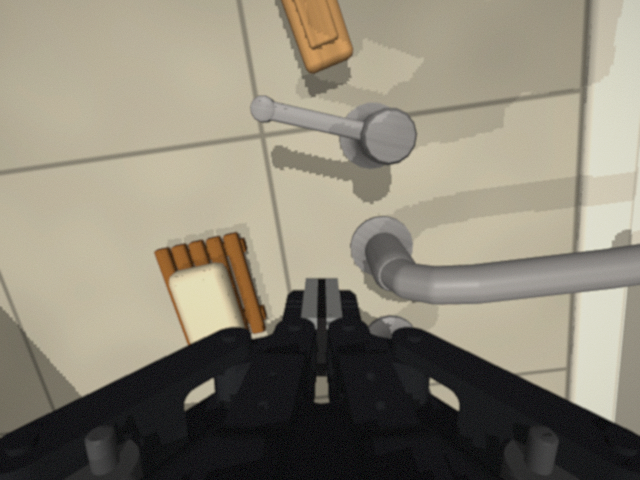

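The hot lever now points outward; its knob is at (205,228) in the scene view. The bottle is still standing in the bay. Now the cold tap: its hub is at wrist (388,135), the knob at (262,108), and the lever is about 20° round already.

Request:
apply_moves([
  [1, [-0.02, 0.2, 0], -0.8],
  [1, [-0.05, 0.2, 0], -0.8],
  [1, [0, 0.09, 0], -0.8],
  [1, [0, 0, -0.2], 0],
  [1, [0, 0, -0.25], 0],
  [1, [0, 0, -0.25], 0],
  [1, [0, 0, -0.25], 0],
  [1, [0, 0, -0.2], 0],
  [1, [0, 0, -0.1], 0],
  [1, [0, 0, 0], 0],
  [1, [0, 0, 0], 0],
])

```text
t: 24.2
tool_pos: [498.6, 11.8, 77.2]
orientation: [0.0, 0.817, 0.576, 0.0]
force: [-0.6, 0.4, -0.4]
width: 0.5
```

Run:
```python
import numpy as np
ax=np.array([556.3,23.3]); off=17.; r=50
prev=None
for th in range(164,78,-4):
    a=np.radians(th); u=np.array([np.cos(a),np.sin(a)]); t=np.array([np.sin(a),-np.cos(a)])
    p=ax+r*u-off*t
    print(th,p.round(1), None if prev is None else ((p-prev)/100).round(3)); prev=p
```

```text
164 [503.6  20.7] None
160 [503.5  24.4] [-0.001  0.037]
156 [503.7  28.1] [0.002 0.037]
152 [504.2  31.8] [0.005 0.037]
148 [504.9  35.4] [0.007 0.036]
144 [505.9  38.9] [0.01  0.036]
140 [507.1  42.4] [0.012 0.035]
136 [508.5  45.8] [0.015 0.034]
132 [510.2  49.1] [0.017 0.033]
128 [512.1  52.2] [0.019 0.032]
124 [514.2  55.2] [0.021 0.03 ]
120 [516.6  58.1] [0.023 0.029]
116 [519.1  60.8] [0.025 0.027]
112 [521.8  63.3] [0.027 0.025]
108 [524.7  65.6] [0.029 0.023]
104 [527.7  67.7] [0.03  0.021]
100 [530.9  69.6] [0.032 0.019]
96 [534.2  71.2] [0.033 0.017]
92 [537.6  72.7] [0.034 0.014]
88 [541.1  73.9] [0.035 0.012]
84 [544.6  74.8] [0.036 0.009]
80 [548.2  75.5] [0.036 0.007]
```

Now make contact: move to about (503.5, 23), then slowly onward.

Request:
apply_moves([
  [1, [0.02, 0.05, 0], 0],
  [1, [0.02, 0.04, 0], 0],
  [1, [0.005, 0.02, 0], 0],
  [1, [0, 0.02, 0], 0],
  [1, [0, 0.01, 0], 0],
  [1, [0, 0, 0], 0],
])

```text
t: 24.8
tool_pos: [503.2, 24.9, 77.3]
orientation: [0.001, 0.817, 0.576, 0.0]
force: [0.8, -5.3, 3.1]
width: -0.2
```

Request:
apply_moves([
  [1, [0.001, 0.018, 0], -0.4],
  [1, [0.001, 0.018, 0], -0.4],
  [1, [0.002, 0.018, 0], -0.4],
  [1, [0.002, 0.018, 0], -0.4],
  [1, [0.007, 0.036, 0], -0.8],
  [1, [0.01, 0.036, 0], -0.8],
  [1, [0.012, 0.035, 0], -0.8],
  [1, [0, 0, 0], 0],
])

```text
t: 25.6
tool_pos: [506.2, 42.8, 77.0]
orientation: [0.001, 0.905, 0.425, -0.0]
force: [-0.1, -5.6, 1.4]
width: -0.1
```

Request:
apply_moves([
  [1, [0.015, 0.034, 0], -0.8],
  [1, [0.017, 0.033, 0], -0.8],
  [1, [0.019, 0.032, 0], -0.8],
  [1, [0.021, 0.03, 0], -0.8],
  [1, [0.023, 0.029, 0], -0.8],
  [1, [0.025, 0.027, 0], -0.8],
  [1, [0.014, 0.013, 0], -0.4],
  [1, [0.014, 0.012, 0], -0.4],
  [1, [0, 0, 0], 0],
])

```text
t: 26.5
tool_pos: [518.9, 64.0, 76.5]
orientation: [0.0, 0.981, 0.193, -0.002]
force: [-3.7, -5.4, 1.6]
width: 0.2
```

Request:
apply_moves([
  [1, [0.016, 0.012, 0], -0.4],
  [1, [0.016, 0.011, 0], -0.4],
  [1, [0.015, 0.011, 0], -0.4],
  [1, [0.015, 0.01, 0], -0.4],
  [1, [0.008, 0.005, 0], -0.2],
  [1, [0.008, 0.005, 0], -0.2],
  [1, [0, 0, 0], 0],
])

```text
t: 27.2
tool_pos: [525.8, 69.7, 76.4]
orientation: [0.0, 0.994, 0.107, -0.003]
force: [-4.7, -4.2, 4.7]
width: -0.1
```

Request:
apply_moves([
  [1, [0.009, 0.004, 0], -0.2],
  [1, [0.009, 0.004, 0], -0.2],
  [1, [0.009, 0.004, 0], -0.2],
  [1, [0, 0, 0], 0],
])

```text
t: 27.6
tool_pos: [528.1, 71.2, 76.4]
orientation: [-0.0, 0.997, 0.081, -0.003]
force: [-5.6, -2.0, 4.8]
width: 0.0
```

Request:
apply_moves([
  [1, [0.009, 0.003, 0], -0.2],
  [1, [0.009, 0.003, 0], -0.2],
  [1, [0.009, 0.003, 0], -0.2],
  [1, [0, 0, 0], 0],
])

```text
t: 28.0
tool_pos: [530.4, 72.4, 76.3]
orientation: [-0.0, 0.998, 0.055, -0.003]
force: [-6.3, 0.0, 5.3]
width: 0.2
```

Request:
apply_moves([
  [1, [0.009, 0.003, 0], -0.2],
  [1, [0.009, 0.002, 0], -0.2],
  [1, [0, 0, 0], 0],
])

```text
t: 28.3
tool_pos: [532.0, 73.2, 76.2]
orientation: [-0.0, 0.999, 0.037, -0.004]
force: [-5.7, 1.0, 4.6]
width: 0.0
```

Request:
apply_moves([
  [1, [0.009, 0.003, 0], -0.2],
  [1, [0.009, 0.002, 0], -0.2],
  [1, [0, 0, 0], 0],
])

```text
t: 28.6
tool_pos: [533.7, 73.9, 76.1]
orientation: [-0.001, 1.0, 0.02, -0.004]
force: [-6.7, 1.3, 4.8]
width: -0.0
```

Request:
apply_moves([
  [1, [0.009, 0.002, 0], -0.2],
  [1, [0.009, 0.002, 0], -0.2],
  [1, [0, 0, 0], 0],
])

```text
t: 28.9
tool_pos: [535.3, 74.4, 76.0]
orientation: [-0.001, 1.0, 0.002, -0.004]
force: [-6.0, 3.0, 4.0]
width: 0.0
```

Request:
apply_moves([
  [1, [0.009, 0.001, 0], 0],
  [1, [0.009, 0.001, 0], -0.1],
  [1, [0, 0, 0], 0],
])

```text
t: 29.2
tool_pos: [537.1, 74.7, 76.0]
orientation: [-0.001, 1.0, -0.002, -0.004]
force: [-6.4, 3.7, 3.6]
width: -0.2
```

Request:
apply_moves([
  [1, [0.009, 0, 0], 0],
  [1, [0.009, 0, 0], -0.1],
  [1, [0, 0, 0], 0],
])

```text
t: 29.5
tool_pos: [538.8, 74.9, 75.9]
orientation: [-0.001, 1.0, -0.006, -0.004]
force: [-7.1, 3.6, 3.2]
width: 0.2
```

Request:
apply_moves([
  [1, [0.009, 0, 0], -0.1],
  [1, [0.009, 0, 0], -0.1],
  [1, [0, 0, 0], 0],
])

```text
t: 29.8
tool_pos: [540.5, 75.0, 75.9]
orientation: [-0.001, 1.0, -0.015, -0.004]
force: [-6.5, 3.9, 2.8]
width: -0.1
```

Request:
apply_moves([
  [1, [0.009, 0, 0], -0.2],
  [1, [0.009, 0, 0], -0.2],
  [1, [0, 0, 0], 0],
])

```text
t: 30.1
tool_pos: [542.3, 75.1, 75.8]
orientation: [-0.001, 0.999, -0.033, -0.004]
force: [-6.8, 5.2, 2.2]
width: -0.1
```

Request:
apply_moves([
  [1, [0.009, 0.003, 0], -0.1],
  [1, [0.009, 0.003, 0], -0.1],
  [1, [0, 0, 0], 0],
])

```text
t: 30.4
tool_pos: [544.1, 75.4, 75.8]
orientation: [-0.001, 0.999, -0.041, -0.004]
force: [-6.7, 4.5, 2.0]
width: -0.1
```

Request:
apply_moves([
  [1, [0.009, 0.001, 0], -0.1],
  [1, [0.009, 0.001, 0], -0.1],
  [1, [0, 0, 0], 0],
])

```text
t: 30.7
tool_pos: [545.6, 75.6, 75.8]
orientation: [-0.0, 0.999, -0.05, -0.004]
force: [-6.6, 3.2, 3.6]
width: 0.1
```

Request:
apply_moves([
  [1, [0.009, 0.001, 0], -0.1],
  [1, [0.009, 0.001, 0], -0.1],
  [1, [0, 0, 0], 0],
])

```text
t: 31.0
tool_pos: [546.1, 75.9, 75.7]
orientation: [-0.0, 0.998, -0.059, -0.005]
force: [-10.1, 3.2, 5.6]
width: -0.1
```

The cold stop is met, with the lever at about 82–83°. I'll lean on it.

Request:
apply_moves([
  [1, [0.008, 0, 0], 0],
  [1, [0.008, 0, 0], 0],
  [1, [0, 0, 0], 0],
])

```text
t: 31.3
tool_pos: [546.5, 75.9, 75.7]
orientation: [-0.0, 0.998, -0.058, -0.007]
force: [-12.9, 4.0, 8.9]
width: 0.2
```

Request:
apply_moves([
  [1, [0.008, 0, 0], 0],
  [1, [0.004, 0, 0], 0],
  [1, [0, 0, 0], 0],
  [1, [0, 0, 0], 0],
  [1, [0, 0, 0], 0],
  [1, [0, 0, 0], 0],
  [1, [0, 0, 0], 0],
  [1, [0, 0, 0], 0],
])

```text
t: 32.1
tool_pos: [546.8, 75.9, 75.7]
orientation: [-0.0, 0.998, -0.058, -0.007]
force: [-14.7, 4.9, 10.9]
width: -0.1
```

Request:
apply_moves([
  [1, [0, 0, 0], 0],
  [1, [0, 0, 0], 0],
  [1, [-0.02, 0, 0], 0],
  [1, [-0.03, 0, 0], 0],
  [1, [-0.05, 0, 0], 0],
  [1, [-0.1, 0, 0], 0],
  [1, [-0.15, 0, 0], 0],
  [1, [0, 0, 0.2], 0],
  [1, [0, 0, 0.4], 0],
  [1, [0, 0, 0.4], 0],
  [1, [0, 0, 0.4], 0],
  [1, [-0.2, -0.3, 0.2], 0],
  [1, [-0.2, -0.3, 0], 0],
  [1, [0, 0, 0], 0],
  [1, [0, 0, 0], 0],
])

```text
t: 33.6
tool_pos: [479.5, 14.4, 237.0]
orientation: [-0.0, 0.998, -0.059, 0.001]
force: [0.1, -0.1, 0.6]
width: -0.2
```

Run:
```python
from h import *
s=ctrl.get_state();print(s['t'],s['tool_pos'],s['force'])
for c in("scene","side","wrist"):
    im,D=eyes.grab_frame(c); save(im,c+'7.png'); X=cloud(c,D)[D>0]
    for nm,ax in(("hot",(556.3,-176.2)),("cold",(556.3,23.3))):
        d=np.hypot(X[:,0]-ax[0],X[:,1]-ax[1]);L=X[(X[:,2]>76)&(X[:,2]<83)&(d>26)&(d<78)]
        L=L[(L[:,1]<-190) if nm=='hot' else (L[:,1]>30)]
        if len(L)>20:
            l=cv2.fitLine(L[:,:2].astype(np.float32),cv2.DIST_HUBER,0,.01,.01).ravel();print(c,nm,len(L),np.degrees(np.arctan2(l[1],l[0])).round(1))
    q=X[(np.hypot(X[:,0]-548,X[:,1]-394)<40)&(X[:,2]>206)&(X[:,2]<216)]
    if len(q): print('cap',((q.min(0)+q.max(0))/2).round(1))
```

```text
33.6 [479.49756421  14.42731    237.03066352] [ 0.06912818 -0.1022902   0.62543902]
scene hot 99 83.3
scene cold 125 87.3
cap [548.5 393.  209.5]
side hot 76 82.4
side cold 108 84.5
cap [547.3 393.5 210.1]
wrist hot 557 75.3
wrist cold 1187 85.7
```

View pics/scene7.png

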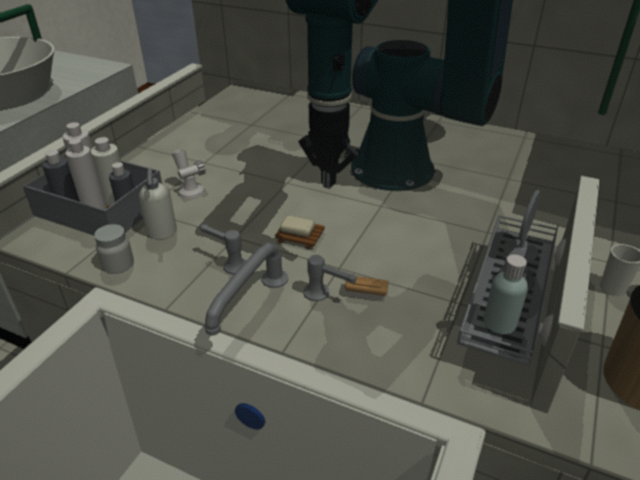

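View pics/side7.png

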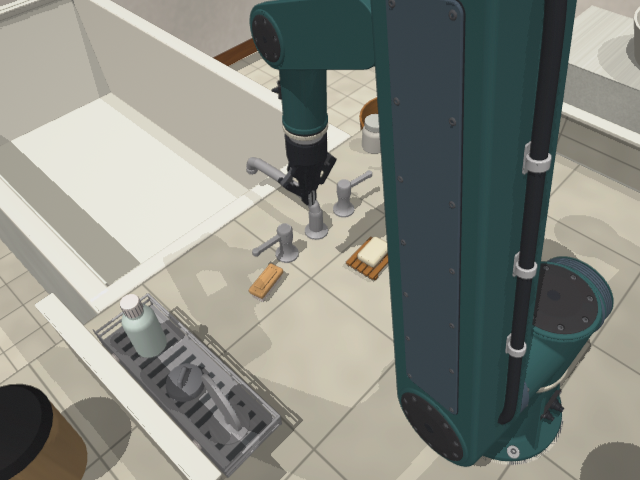

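```bash
python3 -c "
from cell import hand_in; print(hand_in())"
```

```text
the job is handed in; nothing more can be done
None
```

The bottle is standing in the shelf's empty end, and both taps are shut. I handed the job in at about 34 s, and it reported no verdict.

- **Bottle:** I gripped it by the cap, set it down with the load easing to about zero before letting go, and released it. In the last pictures its cap is at about (548, 393) mm, within about 5 mm of where I measured the middle of the bay.
- **Hot tap:** I pushed the lever round to its stop, about 6° short of straight outward. I leaned there for just over half a second at about 15 N sideways (18–19 N in total, counting the upward force).
- **Cold tap:** I pushed it to its stop, about 5–8° beyond straight outward. I leaned there for over half a second at about 15.5 N sideways (19 N in total).
- **Limits:** No force reading I took came near 25 N, but I only read it at the end of each move.

**Last checks:** The scene and side pictures show both levers pointing outward, and nothing else looks disturbed. The arm was clear of everything, with under 1 N on it.

**Disagreements:** The cameras did not fully agree on the lever angles. The hot lever read 83.3° and 82.4°, with 75.3° from a poor wrist-camera view. The cold lever read 84.5° to 87.3°. I took the force felt at each stop as the better evidence. That spread is wider than the 0.04 rad (2.3°) allowed, so the pictures alone don't prove the levers stayed within it after release.

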